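Square the plaster mould into the corner of the casting board

TASK

On the casting board, push the rectangular plaster mould along the board with the fingers until it sits square in the inner corner: its long side flush against the long batten at the far edge and its short end flush against the end stop. Only push it: do not lift it off the board or tip it. Leave the round mould, the cup and the bowl where they stand, and finish with the gripper clear of everything.

Things in the scene. Friction and masses are not known exactly. Their poses are not given: they have to be found in the camera images.
- board: Flat plywood casting board, fixed on the bench, 340 (its x) by 660 (its y) by 9 mm thick. Origin: centre of its underside. A fixed wooden batten 30 mm wide, rising 25 mm above the board's top, runs along y at its far (+x) edge; its inner face is at board x = +130 mm.
- stop: End stop: fixed wooden bar on the board, square to the batten, 130 mm long (from the batten along its -x), 30 wide, 25 high; its place along the batten varies. Origin: inner corner, on the board's top, where stop face and batten face meet. x points into the batten, y into the stop. The seated mould's centre is 33 mm along -x and 55 mm along -y from here.
- mould_center (a point): Centre (half-way up) of the loose rectangular plaster mould, 66 (its x) by 110 (its y) by 45 mm high, 0.25 to 0.5 kg, with a round hollow (46 wide, 22 deep) and four small nubs on top. Its long sides run along its own y. It starts on the board clear of batten and stop, turned up to 0.4 rad from square, with at least 30 mm of free board on its near and -y sides.
- round_mould: Loose round plaster mould, diameter 70, height 50 mm, on the board. Origin: centre of its underside. To be left alone.
- cup: Loose earthenware cup, diameter 68, height 60 mm, on the board. Origin: centre of its underside. To be left alone.
- bowl: Loose earthenware bowl, diameter 110 at the rim, height 55 mm, on the board beyond the end stop. Origin: centre of its underside. To be left alone.
Things that resemble listed ones, but are neither listed nor needed, are in the scene too. Leave any purple look-alike of the part that bears mould_center alone.

How it is judged (in metres and radians):
At the end, for the whole second after the job is handed in: The rectangular mould lies flat and at rest on the board, its long side against the batten and its short end against the end stop, its centre within 4 mm of the fully seated place along each, square to them within 0.05 rad; round mould, cup and bowl within 15 mm of where they stood (x of mould_center in the frame of stop between -0.037 and -0.03 m and y of mould_center in the frame of stop between -0.059 and -0.052 m and z of mould_center in the frame of stop below 0.0255 m and angle between the x axis of mould_center and the x axis of stop, either way round below 0.05 rad and angle between mould_center's own z axis and vertical below 0.05 rad and linear speed of mould below 0.01 m/s and distance of each of round_mould, cup, bowl from where it was at the start of the episode below 0.015 m); the robot touches nothing.
It fails at once if the rectangular mould is lifted off the board (more than 6 mm) or tipped (z of mould_center in the frame of stop above 0.0285 m or angle between mould_center's own z axis and vertical above 0.15 rad).
It fails at once if the round mould, the cup or the bowl is shifted more than 15 mm or tipped (distance of any of round_mould, cup, bowl from where it was at the start of the episode above 0.015 m or angle between any of round_mould, cup, bowl's own z axis and vertical above 0.3 rad).
It also fails if it takes over 64 s, if anything falls off the work surface, if the arm or the gripper's body presses on something with over 40 N, if the wrist force passes 120 N, or if a joint passes its speed limit or range.

ROBOT

A 6-joint arm with a two-finger parallel gripper is mounted at the origin on the work surface. World frame = base frame: x ahead of the robot, y to its left, z up, the work surface at z = 0. Lengths are in mm, angles in rad, forces in N, time in s.
With the tool pointing down it reaches from about 325 to 925 mm from the base axis. Payload 3.1 kg.
Tool frame: the origin (TCP) lies on the centre line of the jaws, within the pads' length; the fingertips stand 22 mm ahead of it and the grasp point (between the pads) lies 3 mm ahead of it; z points along the fingers, y is the direction in which the jaws open and shut (so a half turn about z gives the same grasp; the last joint's range is limited). The gripper opens to 85 mm and grips with 20 to 120 N. Pads are 22 mm wide; open, the fingers measure 114 mm over their backs; the gripper's body (76 mm by 85 mm) begins 54 mm behind the grasp point. The pads swing forward as they close: fully open they stand 13 mm farther back than shut.
Start: joints at [-1.238, 0.217, 1.613, -0, 1.311, -0.112], TCP at [268.945, -564.188, 253.3] pointing down, gripper open.
Joint ranges: [-2.75, 2.75], [-0.78, 2.1], [0.31, 2.55], [-1.13, 4.27], [0.13, 2.63], [-2.58, 2.58]. Speed limits (rad/s): [2.79, 2.79, 3.14, 3.14, 3.14, 3.14].

INTERFACE

Orientations are given as [roll, pitch, yaw] about the fixed x, y, z axes, in that order (R = Rz(yaw) Ry(pitch) Rx(roll)).
In Python, from station import manip gives the robot as it stands.
- The arm moves only by the tool step_arm, never from a script. Its argument "targets" is one flat list of numbers, 7 for each row, row after row: the shift along the tool's x, y, z each as a share of 40 cm, from -1 to 1, then the turn, a rotation vector about the tool's x, y, z each as a share of pi rad, from -1 to 1, then the opening, from -1 (shut) to 1 (fully open). In form: [x, y, z, rx, ry, rz, claw, x, y, z, rx, ry, rz, claw, ...]. A call has 1 to 8 rows; each row is the pose to reach, as a shift and turn from the pose commanded when the call began, along the tool's axes at that moment, turning the shorter way round; what a row does not reach only later rows make up. A row lasts 1/8 s, in which the tool goes at most 62.5 mm and 10.7 degrees, less where a joint would pass 70% of its speed; a pose out of reach is approached as far as the arm can. A call with a number of a shift or a turn outside -1 to 1 is refused whole. A call with a gripper value outside its range is refused whole. The fingers move at their own pace and stop on an object; "newtons" is the grip in N (left out, the last holds). Time passes only in rows, so rows that repeat a pose let the fingers close. It gives the time, the measured TCP pose, the force and the opening at its end, in the units of the state.
- manip.read_state(): the state, without advancing time (a new reading comes with each control period).
- manip.snapshot(name): name is "scene" or "top" or "wrist"; returns a dict with "image" (384x512x3 uint8, blue, green, red), "vfov" (degrees; the focal length in pixels is half the picture's height over the tangent of half this angle, whatever the lens; pixels are square), "cx", "cy" (the principal point, pixels), "rvec" (rotation vector, rad) and "tvec" (3), from world to camera coordinates, as OpenCV has them; the wrist camera has in their place "tool_from_camera" (4x4, takes a point from camera to tool coordinates, whose origin is the TCP and whose axes are the flange's). Camera axes: x right, y down, z forward; pixel columns grow to the right and rows downward; lengths in mm; the calibration is good to about 2 mm. A picture is of the moment at which its call begins: read the wrist's pose just before it. There is no depth.
- manip.hand_in(): hands the job in, once; it reports no verdict.
Trained networks look in a picture, given as the dict that the camera call returned (one of the last four; its "shot" number tells which), for a name from the list of things; names that differ only in an ending like _2 or _b are one class to them, and where a whole thing is asked for, a point or a joint stands for the part that bears it (a point fixed in the world has none). Each returns a list of dicts, best first, with "p" (0 to 1); they miss things now and then, are a little off and sometimes report something else, mostly with a low value. They report only what shows in the picture. A call takes as long as a camera call. They do not tell look-alikes from the thing itself.
- manip.trace(picture, query): "region" (384x512 bool, what is visible of it) and "rect" ([left, top, right, bottom] in pixels, round what is visible of it).
The state is a dict: "clock": time; "joint_pos": joint angles; "dq": joint speeds; "joint_efforts": joint torques, N m; "ee_pos": TCP position; "ee_rot": TCP orientation; "ft_force": force on the tool from outside, world axes, zero at the start; "moment": the same for the moment, N m; "opening": opening from 0.0 (shut) to 1.0 (fully open).
Only numpy, scipy, OpenCV 4.12 (cv2) and the standard library are available. Lean on these libraries where they do the work, as an engineer would, in place of code of your own. Each camera call takes 0.05 s, during which the arm holds its last target. There are 200 camera calls.

## Working session

There is one attempt and no reset: what is moved stays moved. The work goes in short steps, Python scripts to look and compute and a tool call to move; the robot and the scene stay as the last step left them, time stands still between calls to the robot, and variables do not carry over. Pictures are saved under pics/ and viewed, about 8 in all and at most 12, crops included, and the job is handed in when it is done.

Besides the shell and the picture viewer there is one more tool, called after "Request:" by a JSON object that holds its "api" and its "payload". step_arm: Moves the arm, as the interface text tells. Its arguments: {"type":"object","properties":{"targets":{"type":"array","items":{"type":"number","minimum":-1,"maximum":1}},"newtons":{"type":"number"}},"required":["targets"]}

```bash
mkdir -p pics; cat > h.py <<'E'
import numpy as np, cv2
from station import manip
def K(s):
    f=192/np.tan(np.radians(s["vfov"])/2); return np.array([[f,0,s["cx"]],[0,f,s["cy"]],[0,0,1.]])
def back(s,px,z):
    px=np.atleast_2d(np.array(px,float)); R=cv2.Rodrigues(np.array(s["rvec"],float))[0]; t=np.array(s["tvec"],float).ravel()
    d=(np.linalg.inv(K(s))@np.c_[px,np.ones(len(px))].T).T@R; c=-R.T@t
    return c+d*((z-c[2])/d[:,2])[:,None]
def proj(s,P):
    return cv2.projectPoints(np.array(P,float).reshape(-1,1,3),np.array(s["rvec"],float),np.array(s["tvec"],float),K(s),None)[0].reshape(-1,2)
E
python3 - <<'E'
from h import *
ims=[]
for n in ("top","scene"):
    s=manip.snapshot(n); im=s["image"]; cv2.imwrite(f"pics/{n}0.png",im)
    print(n,s["vfov"],s["rvec"],s["tvec"])
    for q in ("mould_center","stop","board","round_mould","cup","bowl"):
        for r in manip.trace(s,q):
            m=r["region"].astype(np.uint8); c=max(cv2.findContours(m,0,2)[0],key=cv2.contourArea)
            mr=cv2.minAreaRect(c); ctr=mr[0]
            print(q,round(r["p"],2),r["rect"],"c",np.round(ctr),"w",np.round(back(s,cv2.boxPoints(mr),{"mould_center":54,"stop":34,"board":9}.get(q,60))[:,:2]).tolist())
    ims.append(im)
cv2.imwrite("pics/a.png",cv2.resize(ims[0],(800,600),interpolation=2))
cv2.imwrite("pics/b.png",ims[1])
print(manip.read_state())
E
```

```text
top 53.078002254229304 [ 2.18907483 -2.1388823   0.1408655 ] [-19.1910686  625.13156238 970.22815768]
mould_center 0.8 [250.4, 103.6, 295.5, 146.4] c [272. 124.] w [[797.0, -3.0], [867.0, -35.0], [818.0, -135.0], [749.0, -102.0]]
mould_center 0.64 [225.5, 211.3, 274.8, 250.3] c [251. 230.] w [[518.0, 44.0], [580.0, 18.0], [538.0, -83.0], [477.0, -57.0]]
stop 0.82 [191.5, 181.4, 214.5, 235.4] c [202. 208.] w [[521.0, 134.0], [650.0, 114.0], [645.0, 81.0], [516.0, 101.0]]
board 0.79 [109.8, 154.9, 380.4, 332.8] c [246. 243.] w [[384.0, 344.0], [725.0, 299.0], [609.0, -373.0], [275.0, -301.0]]
round_mould 0.96 [326.3, 274.5, 352.8, 304.0] c [338. 290.] w [[420.0, -203.0], [421.0, -278.0], [351.0, -278.0], [349.0, -203.0]]
cup 0.82 [142.3, 232.3, 170.0, 265.1] c [155. 249.] w [[474.0, 267.0], [524.0, 221.0], [477.0, 171.0], [428.0, 217.0]]
bowl 0.66 [130.7, 182.7, 172.5, 226.4] c [150. 202.] w [[587.0, 313.0], [668.0, 240.0], [597.0, 165.0], [518.0, 238.0]]
scene 56.85358914988981 [ 2.04452744  1.71981832 -0.4776058 ] [-102.35558988 -490.20388142 1360.78433919]
mould_center 0.88 [285.2, 
[... 953 characters left out ...]
2.0, 211.0]]
{'clock': 0.7, 'joint_pos': array([-1.23817798e+00,  2.16826949e-01,  1.61338406e+00,  1.35100664e-05,
        1.31127945e+00, -1.12208068e-01]), 'dq': array([ 1.21913209e-03,  2.76743804e-04,  8.76702510e-05, -1.70536718e-04,
        9.64301811e-04,  6.04578818e-04]), 'joint_efforts': array([-5.37162996e-04, -3.96738553e+01, -3.04162931e+01, -3.30270518e-05,
        6.29085462e-04,  1.98586645e-05]), 'ee_pos': array([ 268.96641514, -564.19645014,  253.35396421]), 'ee_rot': array([ 3.14148965e+00, -1.53387410e-06,  4.44822949e-01]), 'ft_force': array([ 0.65503099,  0.80824074, -0.39659989]), 'moment': array([ 0.02914477,  0.03503273, -0.00026822]), 'opening': 0.9981119561076017}
```

View pics/a.png

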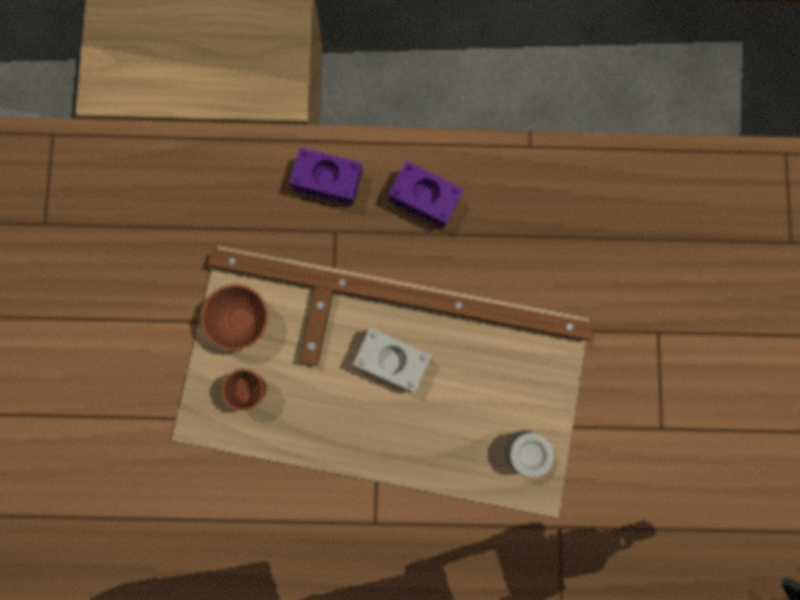

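View pics/b.png

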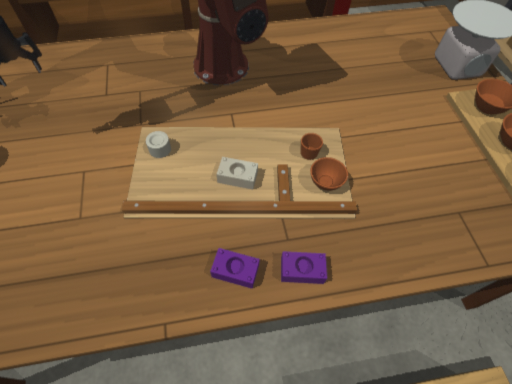

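Three things look like the rectangular mould. Two are purple, at top-view px (208,112) and (272,124), lying off the board, so they're decoys. The grey-white one at (251,230) is on the board, so it's the one meant. Its pose and the stop's need a precise fit next, checked in an enlarged crop.

```bash
cat >> h.py <<'E'
from scipy.optimize import minimize
def box(x,y,a,x0,x1,y0,y1,z0,z1):
    c,s_=np.cos(a),np.sin(a)
    return [(x+c*u-s_*v,y+s_*u+c*v,z) for u in(x0,x1) for v in(y0,y1) for z in(z0,z1)]
def hullmask(s,P):
    m=np.zeros((384*4,512*4),np.uint8); cv2.fillConvexPoly(m,np.int32(np.round((cv2.convexHull(np.float32(proj(s,P)))*4+1.5)*1)),255)
    return cv2.resize(m,(512,384),interpolation=cv2.INTER_AREA)/255.
def fit(views,p0,dims):
    def cost(p):
        e=0
        for s,m in views:
            h=hullmask(s,box(*p,*dims)); e+=np.abs(h-m).sum()/m.sum()
        return e
    best=None
    for k in range(3):
        p=p0 if best is None else best.x
        sim=np.array([p,p+np.array([8,3,.03]),p+np.array([-3,8,-.05]),p+np.array([4,-6,.08])])
        best=minimize(cost,p,method="Nelder-Mead",options=dict(initial_simplex=sim,xatol=.02,fatol=1e-5))
    return best.x,best.fun
def region(s,q,near,z):
    for r in manip.trace(s,q):
        m=r["region"].astype(np.uint8); mo=cv2.moments(m,True)
        if mo["m00"]<1: continue
        w=back(s,[mo["m10"]/mo["m00"],mo["m01"]/mo["m00"]],z)[0,:2]
        if np.hypot(*(w-near))<60: return m
MB=(-33,33,-55,55,9,54); ST=(-130,0,0,30,9,34)
def rel(m,s):
    c,n=np.cos(s[2]),np.sin(s[2]); d=m[:2]-s[:2]
    return [c*d[0]+n*d[1],-n*d[0]+c*d[1],m[2]-s[2]]
E
python3 - <<'E'
from h import *
S=[manip.snapshot(n) for n in("top","scene")]
for q,near,p0,D in(("mould_center",(528,-19),[528,-19,-.397],MB),("stop",(583,107),[645,81,-.154],ST)):
    V=[(s,region(s,q,np.array(near),30)) for s in S]; V=[v for v in V if v[1] is not None]
    for vv in [V]+[[v] for v in V]:
        p,f=fit(vv,np.array(p0),D); print(q,len(vv),np.round(p,3),round(f,3))
        if vv is V:
            if q=="mould_center": m=p
            else: st=p
print("rel",np.round(rel(m,st),3)); np.save("st.npy",st)
out=[]
for s in S:
    im=cv2.resize(s["image"],None,fx=4,fy=4,interpolation=2)
    for p,D in((m,MB),(st,ST)):
        P=proj(s,box(*p,*D))*4+1.5
        for i in range(8):
            for b in(1,2,4):
                if not i&b: cv2.line(im,np.int32(P[i]),np.int32(P[i|b]),(0,255,0) if D is MB else (255,0,0),1)
    c=np.int32(proj(s,[(585,40,30)])[0]*4); out.append(im[c[1]-200:c[1]+200,c[0]-200:c[0]+200])
cv2.imwrite("pics/c.png",np.hstack(out))
E
```

```text
mould_center 2 [ 5.29187e+02 -1.98820e+01 -3.89000e-01] 0.112
mould_center 1 [ 5.29131e+02 -1.93500e+01 -3.90000e-01] 0.036
mould_center 1 [ 5.28359e+02 -2.15880e+01 -3.70000e-01] 0.074
stop 2 [ 6.45321e+02  8.28020e+01 -1.62000e-01] 0.292
stop 1 [ 6.46068e+02  8.46300e+01 -1.53000e-01] 0.067
stop 1 [ 6.37417e+02  8.11460e+01 -1.89000e-01] 0.17
rel [ -98.045 -120.077   -0.227]
```

View pics/c.png

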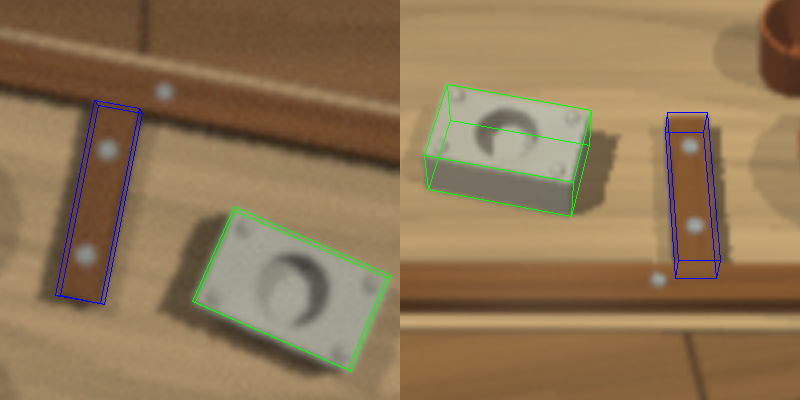

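Crop check: the green outline sits on the grey-white mould, and the blue one on the stop in the top view. In the scene view the batten hides part of the stop, so I use the top-view fit. That gives a stop corner of about (645.5, 84) with yaw -0.153, and puts the mould at (-99, -120) mm and -0.237 rad in the stop frame. Moving to the near side now.

Request:
{"api": "step_arm", "payload": {"targets": [0.5, -0.53, 0.13, 0, 0, 0.19, 0.18, 0.5, -0.53, 0.13, 0, 0, 0.19, 0.18, 0.5, -0.53, 0.13, 0, 0, 0.19, 0.18, 0.5, -0.53, 0.13, 0, 0, 0.19, 0.18, 0.5, -0.53, 0.13, 0, 0, 0.19, 0.18, 0.5, -0.53, 0.13, 0, 0, 0.19, 0.18, 0.5, -0.53, 0.13, 0, 0, 0.19, 0.18]}}

```text
clock: 1.88
ee_pos: [358.6, -287.4, 201.8]
ee_rot: [3.14, -0.001, -0.151]
ft_force: [0.4, -0.2, 0.4]
opening: 0.593
```

```bash
cat >> h.py <<'E'
ST0=np.array([645.5,84,-.153])
def go(xs,ys,z,yaw,st=ST0):
    s=manip.read_state(); p=s["ee_pos"]; a=s["ee_rot"][2]
    c,n=np.cos(st[2]),np.sin(st[2])
    w=np.array([st[0]+c*xs-n*ys,st[1]+n*xs+c*ys,z]); d=w-p
    print("now",np.round(p,1),"stopframe",np.round(rel(np.array([*p[:2],a]),st),3),"open",round(s["opening"],3),"F",np.round(s["ft_force"],1),"t",s["clock"])
    print("shares",np.round([(np.cos(a)*d[0]+np.sin(a)*d[1])/400,(np.sin(a)*d[0]-np.cos(a)*d[1])/400,-d[2]/400,-(yaw-a)/np.pi],4))
E
python3 -c "
from h import *
go(-180,-120,150,-.153)"
```

```text
now [ 358.6 -287.4  201.8] stopframe [-2.26993e+02 -4.10762e+02  2.00000e-03] open 0.593 F [ 0.4 -0.2  0.4] t 1.875
shares [ 1.186e-01 -7.267e-01  1.296e-01  5.000e-04]
```

Request:
{"api": "step_arm", "payload": {"targets": [0.12, -0.727, 0.13, 0, 0, 0, 0.18, 0.12, -0.727, 0.13, 0, 0, 0, 0.18, 0.12, -0.727, 0.13, 0, 0, 0, 0.18, 0.12, -0.727, 0.13, 0, 0, 0, 0.18, 0.12, -0.727, 0.13, 0, 0, 0, 0.18, 0.12, -0.727, 0.36, 0, 0, 0, 0.18, 0.12, -0.727, 0.41, 0, 0, 0, 0.18, 0.12, -0.727, 0.41, 0, 0, 0, 0.18]}}

```text
clock: 2.88
ee_pos: [446.3, -6.9, 33.7]
ee_rot: [3.142, 0.01, -0.154]
ft_force: [-0.3, 0.4, 0.7]
opening: 0.588
```

```bash
python3 -c "
from h import *
go(-145,-120,38,-.153)
s=manip.snapshot('scene'); cv2.imwrite('pics/d.png',cv2.resize(s['image'][90:250,110:370],None,fx=3,fy=3,interpolation=2))"
```

```text
now [446.3  -6.9  33.7] stopframe [-1.83060e+02 -1.20234e+02 -1.00000e-03] open 0.588 F [-0.3  0.4  0.7] t 2.875
shares [ 0.0951 -0.0006 -0.0107 -0.0002]
```

View pics/d.png

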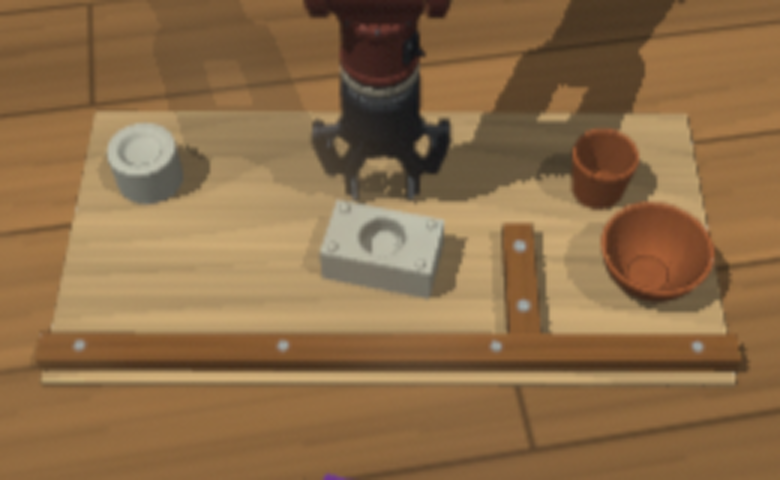

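The fingers are down on the near side of the mould, clear of the cup and the round mould. Starting the push toward the batten.

Request:
{"api": "step_arm", "payload": {"targets": [0.03, 0, 0, 0, 0, 0, 0.18, 0.05, 0, 0, 0, 0, 0, 0.18, 0.065, 0, 0, 0, 0, 0, 0.18, 0.08, 0, 0, 0, 0, 0, 0.18, 0.095, 0, 0, 0, 0, 0, 0.18, 0.11, 0, 0, 0, 0, 0, 0.18, 0.125, 0, 0, 0, 0, 0, 0.18, 0.14, 0, 0, 0, 0, 0, 0.18]}}

```text
clock: 3.92
ee_pos: [505.6, -15.1, 37.1]
ee_rot: [-3.142, -0.0, -0.152]
ft_force: [-1.3, -0.5, -0.5]
opening: 0.588
```

```bash
cat >> h.py <<'E'
def see(near,yaw):
    s=manip.snapshot("top"); m=region(s,"mould_center",np.array(near),54)
    if m is None: print("not seen"); return
    p,f=fit([(s,m)],np.array([*near,yaw]),MB); print("mould",np.round(p,2),round(f,3),"rel",np.round(rel(p,ST0),3)); return s,p
E
python3 -c "
from h import *
go(-105,-120,36,-.153)
see((540,-19),-.2)"
```

```text
now [505.6 -15.1  37.1] stopframe [-1.23194e+02 -1.19291e+02  1.00000e-03] open 0.588 F [-1.3 -0.5 -0.5] t 3.925
shares [0.0455 0.0018 0.0029 0.0003]
mould [ 5.641e+02 -2.014e+01 -6.000e-02] 1.9 rel [-6.45780e+01 -1.15329e+02  9.40000e-02]
```

Request:
{"api": "step_arm", "payload": {"targets": [0.013, 0, 0, 0, 0, 0, 0.18, 0.026, 0, 0, 0, 0, 0, 0.18, 0.039, 0, 0, 0, 0, 0, 0.18, 0.05, 0, 0, 0, 0, 0, 0.18, 0.06, 0, 0, 0, 0, 0, 0.18, 0.07, 0, 0, 0, 0, 0, 0.18, 0.08, 0, 0, 0, 0, 0, 0.18, 0.09, 0, 0, 0, 0, 0, 0.18]}}

```text
clock: 5.03
ee_pos: [540.9, -20.6, 37.3]
ee_rot: [3.142, 0.0, -0.152]
ft_force: [-0.8, 0.9, -0.7]
opening: 0.589
```

```bash
python3 -c "
from h import *
go(-77,-120,36,-.153)
s=manip.snapshot('scene'); cv2.imwrite('pics/e.png',cv2.resize(s['image'][90:250,110:370],None,fx=3,fy=3,interpolation=2))"
```

```text
now [540.9 -20.6  37.3] stopframe [-8.73970e+01 -1.19284e+02  1.00000e-03] open 0.589 F [-0.8  0.9 -0.7] t 5.025
shares [0.026  0.0018 0.0032 0.0003]
```

View pics/e.png

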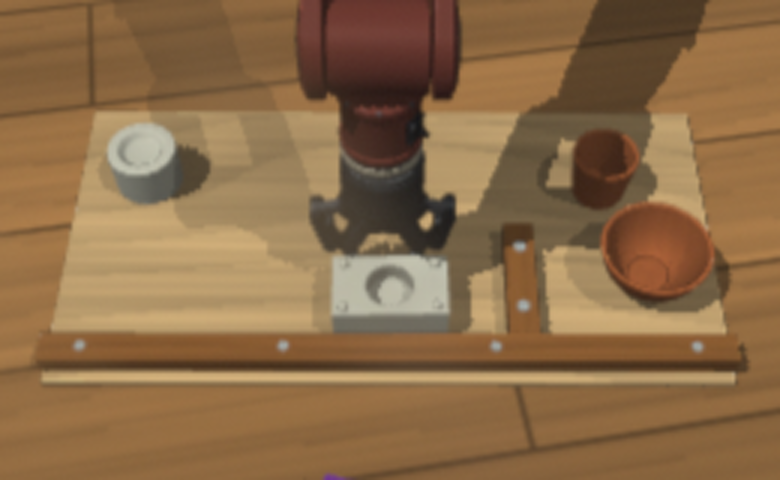

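The mould is now square to the batten (crop px 332-450, 255-330), with a few mm of gap left. I'll press on slowly until the force rises.

Request:
{"api": "step_arm", "payload": {"targets": [0.005, 0, 0, 0, 0, 0, 0.18, 0.01, 0, 0, 0, 0, 0, 0.18, 0.015, 0, 0, 0, 0, 0, 0.18, 0.02, 0, 0, 0, 0, 0, 0.18, 0.024, 0, 0, 0, 0, 0, 0.18, 0.024, 0, 0, 0, 0, 0, 0.18]}}

```text
clock: 5.82
ee_pos: [547.7, -21.5, 36.7]
ee_rot: [-3.142, 0.006, -0.153]
ft_force: [-8.4, 0.6, 6.1]
opening: 0.59
```

Request:
{"api": "step_arm", "payload": {"targets": [0.003, 0, 0, 0, 0, 0, 0.18, 0.006, 0, 0, 0, 0, 0, 0.18, 0.006, 0, 0, 0, 0, 0, 0.18]}}

```text
clock: 6.2
ee_pos: [547.8, -21.4, 36.3]
ee_rot: [-3.141, 0.012, -0.153]
ft_force: [-12.7, 1.9, 9.4]
opening: 0.592
```

Firm contact: no movement and the force is rising. Backing off, rising, and going round to the -y end with a quarter turn.

Request:
{"api": "step_arm", "payload": {"targets": [-0.05, 0, 0, 0, 0, 0, 0.18, -0.1, 0, 0, 0, 0, 0, 0.18, -0.1, 0, -0.1, 0, 0, 0, 0.18, -0.1, 0, -0.25, 0, 0, 0, 0.0, -0.1, 0, -0.28, 0, 0, 0, -0.3, -0.1, 0, -0.28, 0, 0, 0, -0.53]}}

```text
clock: 6.95
ee_pos: [514.6, -16.6, 150.7]
ee_rot: [3.142, -0.004, -0.152]
ft_force: [0.1, 0.6, -1.1]
opening: 0.235
```

Request:
{"api": "step_arm", "payload": {"targets": [0, 0.26, 0, 0, 0, -0.5, -0.53, 0, 0.26, 0, 0, 0, -0.5, -0.53, 0, 0.26, 0, 0, 0, -0.5, -0.53, 0, 0.26, 0, 0, 0, -0.5, -0.53, 0, 0.26, 0, 0, 0, -0.5, -0.53, 0, 0.26, 0, 0, 0, -0.5, -0.53, 0, 0.26, 0, 0, 0, -0.5, -0.53, 0, 0.26, 0, 0, 0, -0.5, -0.53]}}

```text
clock: 7.95
ee_pos: [495.7, -118.6, 146.4]
ee_rot: [-3.137, -0.001, 1.327]
ft_force: [0.4, -0.2, 1.0]
opening: 0.237
```

```bash
python3 -c "
from h import *
go(-34,-218,150,1.418)
see((594,-40),-.153)"
```

```text
now [ 495.7 -118.6  146.4] stopframe [-117.137 -223.016    1.48 ] open 0.237 F [ 0.4 -0.2  1. ] t 7.95
shares [ 0.0312  0.2059 -0.009  -0.0288]
mould [ 5.9251e+02 -2.2190e+01 -1.5000e-01] 0.04 rel [-3.61920e+01 -1.13022e+02  2.00000e-03]
```

Request:
{"api": "step_arm", "payload": {"targets": [0.039, 0.2, 0, 0, 0, -0.029, -0.53, 0.039, 0.2, 0, 0, 0, -0.029, -0.53, 0.039, 0.2, 0.1, 0, 0, -0.029, -0.53, 0.039, 0.2, 0.23, 0, 0, -0.029, -0.53, 0.039, 0.2, 0.26, 0, 0, -0.029, -0.53, 0.039, 0.2, 0.26, 0, 0, -0.029, -0.53]}}

```text
clock: 8.8
ee_pos: [577.5, -123.4, 43.9]
ee_rot: [-3.138, -0.001, 1.411]
ft_force: [-0.0, 0.1, 0.1]
opening: 0.233
```

```bash
python3 -c "
from h import *
go(-36.5,-126,40,1.418)
s=manip.snapshot('scene'); cv2.imwrite('pics/f.png',cv2.resize(s['image'][90:250,110:370],None,fx=3,fy=3,interpolation=2))"
```

```text
now [ 577.5 -123.4   43.9] stopframe [ -35.593 -215.308    1.564] open 0.233 F [-0.   0.1  0.1] t 8.8
shares [ 0.2232 -0.0038  0.0097 -0.0022]
```

View pics/f.png

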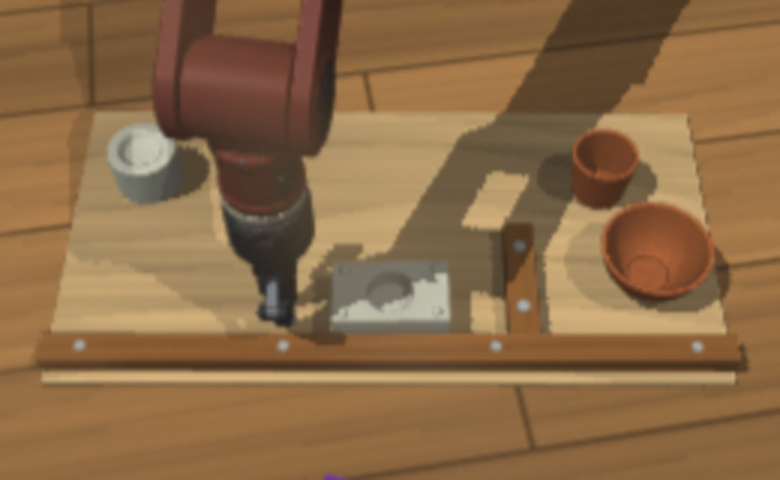

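The mould (crop px 332-450) lies along the batten, and the fingers are at its -y end. Pushing toward the stop.

Request:
{"api": "step_arm", "payload": {"targets": [0.04, -0.003, 0, 0, 0, -0.002, -0.53, 0.075, -0.003, 0, 0, 0, -0.002, -0.53, 0.09, -0.003, 0, 0, 0, -0.002, -0.53, 0.105, -0.003, 0, 0, 0, -0.002, -0.53, 0.12, -0.003, 0, 0, 0, -0.002, -0.53, 0.135, -0.003, 0, 0, 0, -0.002, -0.53, 0.15, -0.003, 0, 0, 0, -0.002, -0.53, 0.165, -0.003, 0, 0, 0, -0.002, -0.53]}}

```text
clock: 9.85
ee_pos: [587.8, -58.1, 45.2]
ee_rot: [-3.141, 0.0, 1.419]
ft_force: [-1.4, -2.5, 1.8]
opening: 0.231
```

Request:
{"api": "step_arm", "payload": {"targets": [0.012, 0, 0, 0, 0, 0, -0.53, 0.024, 0, 0, 0, 0, 0, -0.53, 0.034, 0, 0, 0, 0, 0, -0.53, 0.044, 0, 0, 0, 0, 0, -0.53, 0.052, 0, 0, 0, 0, 0, -0.53, 0.06, 0, 0, 0, 0, 0, -0.53, 0.06, 0, 0, 0, 0, 0, -0.53]}}

```text
clock: 10.72
ee_pos: [591.4, -34.0, 45.1]
ee_rot: [-3.141, -0.001, 1.419]
ft_force: [-0.0, -0.8, 0.2]
opening: 0.236
```

```bash
python3 -c "
from h import *
go(-36.5,-121,43,1.418)"
```

```text
now [591.4 -34.   45.1] stopframe [ -35.463 -124.848    1.572] open 0.236 F [-0.  -0.8  0.2] t 10.725
shares [ 0.0096 -0.0026  0.0053  0.0002]
```

Request:
{"api": "step_arm", "payload": {"targets": [0.004, 0, 0, 0, 0, 0, -0.53, 0.008, 0, 0, 0, 0, 0, -0.53, 0.012, 0, 0, 0, 0, 0, -0.53, 0.016, 0, 0, 0, 0, 0, -0.53, 0.016, 0, 0, 0, 0, 0, -0.53]}}

```text
clock: 11.35
ee_pos: [591.6, -30.9, 45.2]
ee_rot: [-3.14, 0.005, 1.42]
ft_force: [-3.0, -9.9, 1.6]
opening: 0.235
```

Request:
{"api": "step_arm", "payload": {"targets": [0.004, 0, 0, 0, 0, 0, -0.53, 0.006, 0, 0, 0, 0, 0, -0.53, 0.006, 0, 0, 0, 0, 0, -0.53]}}

```text
clock: 11.72
ee_pos: [591.5, -30.7, 45.3]
ee_rot: [-3.139, 0.008, 1.42]
ft_force: [-3.9, -15.0, 2.2]
opening: 0.235
```

Request:
{"api": "step_arm", "payload": {"targets": [-0.04, 0, 0, 0, 0, 0, -0.53, -0.1, 0, 0, 0, 0, 0, -0.53, -0.1, 0, -0.1, 0, 0, 0, -0.53, -0.1, 0, -0.25, 0, 0, 0, -0.53, -0.2, -0.1, -0.3, 0, 0, 0, -0.53, -0.3, -0.2, -0.3, 0, 0, 0, -0.53, -0.3, -0.2, -0.3, 0, 0, 0, -0.53]}}

```text
clock: 12.6
ee_pos: [492.8, -133.1, 164.8]
ee_rot: [-3.14, -0.001, 1.415]
ft_force: [-0.2, 0.5, 0.1]
opening: 0.232
```

```bash
python3 -c "
from h import *
go(-80,-119,40,-.153)
s,p=see((604,32),-.153)
for q in ('stop',):
    f=fit([(s,region(s,q,np.array((583,107)),30))],ST0,ST)[0]; print('stop',np.round(f,3),np.round(rel(p,f),3))
a=cv2.resize(s['image'],None,fx=4,fy=4,interpolation=2); c=np.int32(proj(s,[(600,40,30)])[0]*4)
t=manip.snapshot('scene'); b=cv2.resize(t['image'],None,fx=4,fy=4,interpolation=2); d=np.int32(proj(t,[(600,40,30)])[0]*4)
cv2.imwrite('pics/g.png',np.hstack([a[c[1]-200:c[1]+200,c[0]-200:c[0]+200],b[d[1]-200:d[1]+200,d[0]-200:d[0]+200]]))"
```

```text
now [ 492.8 -133.1  164.8] stopframe [-117.869 -237.792    1.568] open 0.232 F [-0.2  0.5  0.1] t 12.6
shares [0.2972 0.0939 0.312  0.4991]
mould [ 6.0006e+02  3.4670e+01 -1.7000e-01] 0.048 rel [-3.7395e+01 -5.5684e+01 -1.3000e-02]
stop [ 6.45569e+02  8.49170e+01 -1.48000e-01] [-3.7588e+01 -5.6426e+01 -1.8000e-02]
```

View pics/g.png

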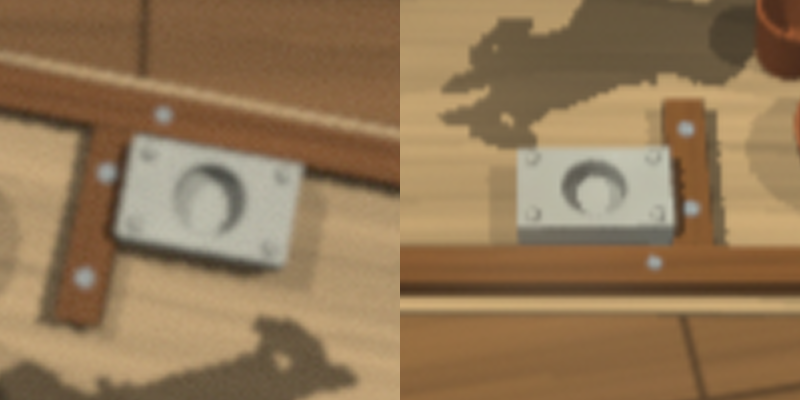

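It looks seated against both: left crop, mould corner at px (130,135) against the batten and stop. The fit suggests it may have come about 1 mm off the batten and turned about 0.015 rad, so I'll press once more from the near side.

Request:
{"api": "step_arm", "payload": {"targets": [0.45, -0.03, 0, 0, 0, 0.5, -0.5, 0.45, -0.03, 0, 0, 0, 0.5, -0.5, 0.45, -0.03, 0, 0, 0, 0.5, -0.5, 0.45, -0.03, 0, 0, 0, 0.5, -0.5, 0.45, -0.03, 0, 0, 0, 0.5, -0.5, 0.45, -0.03, 0, 0, 0, 0.5, -0.5, 0.45, -0.03, 0, 0, 0, 0.5, -0.5, 0.45, -0.03, 0, 0, 0, 0.5, -0.5]}}

```text
clock: 13.8
ee_pos: [511.8, 48.7, 165.1]
ee_rot: [-3.141, 0.0, -0.022]
ft_force: [-0.1, 0.6, 0.5]
opening: 0.252
```

```bash
python3 -c "
from h import *
go(-120,-59,45,-.153)"
```

```text
now [511.8  48.7 165.1] stopframe [-126.776  -55.272    0.131] open 0.252 F [-0.1  0.6  0.5] t 13.8
shares [0.0156 0.0115 0.3002 0.0418]
```

Request:
{"api": "step_arm", "payload": {"targets": [0.0, 0.01, 0, 0, 0, 0.035, -0.5, 0.0, 0.01, 0.1, 0, 0, 0.035, -0.5, 0.0, 0.01, 0.2, 0, 0, 0.035, -0.5, 0.0, 0.01, 0.295, 0, 0, 0.035, -0.5, 0.0, 0.01, 0.295, 0, 0, 0.035, -0.5]}}

```text
clock: 14.42
ee_pos: [508.0, 44.5, 43.8]
ee_rot: [3.141, 0.008, -0.126]
ft_force: [-0.2, -0.6, -0.2]
opening: 0.25
```

```bash
python3 -c "
from h import *
go(-81,-58,45,-.153)"
```

```text
now [508.   44.5  43.8] stopframe [-1.2987e+02 -5.9982e+01  2.7000e-02] open 0.25 F [-0.2 -0.6 -0.2] t 14.425
shares [ 0.1223 -0.0017 -0.0029  0.0085]
```

Request:
{"api": "step_arm", "payload": {"targets": [0.04, -0.001, 0, 0, 0, 0.0085, -0.5, 0.08, -0.001, 0, 0, 0, 0.0085, -0.5, 0.1, -0.001, 0, 0, 0, 0.0085, -0.5, 0.11, -0.001, 0, 0, 0, 0.0085, -0.5, 0.118, -0.001, 0, 0, 0, 0.0085, -0.5, 0.124, -0.001, 0, 0, 0, 0.0085, -0.5, 0.13, -0.001, 0, 0, 0, 0.0085, -0.5, 0.13, -0.001, 0, 0, 0, 0.0085, -0.5]}}

```text
clock: 15.42
ee_pos: [558.4, 37.8, 46.3]
ee_rot: [3.141, 0.01, -0.155]
ft_force: [-9.6, 1.7, 6.6]
opening: 0.249
```

```bash
python3 -c "
from h import *
go(-80,-58,45,-.153)"
```

```text
now [558.4  37.8  46.3] stopframe [-7.9072e+01 -5.8893e+01 -2.0000e-03] open 0.249 F [-9.6  1.7  6.6] t 15.425
shares [-0.0023 -0.0022  0.0033 -0.0006]
```

Pressed against the batten with about 10 N. Retreating and checking.

Request:
{"api": "step_arm", "payload": {"targets": [-0.04, 0, 0, 0, 0, 0, -0.5, -0.1, 0, 0, 0, 0, 0, -0.5, -0.12, 0, -0.1, 0, 0, 0, -0.5, -0.12, 0, -0.25, 0, 0, 0, -0.5, -0.12, 0.15, -0.3, 0, 0, 0, -0.5, -0.12, 0.3, -0.3, 0, 0, 0, -0.5, -0.12, 0.4, -0.3, 0, 0, 0, -0.5, -0.12, 0.4, -0.3, 0, 0, 0, -0.5]}}

```text
clock: 16.42
ee_pos: [490.7, -116.2, 167.7]
ee_rot: [3.141, -0.002, -0.159]
ft_force: [-0.5, 0.2, -0.9]
opening: 0.246
```

```bash
python3 -c "
from h import *
go(-80,-119,40,-.153)
s,p=see((604,32),-.153)
f=fit([(s,region(s,'stop',np.array((583,107)),30))],ST0,ST)[0]; print('stop',np.round(f,3),np.round(rel(p,f),3))
o=cv2.imread('pics/top0.png')
for q in('round_mould','cup','bowl'): print(q,[r['rect'] for r in manip.trace(s,q)[:1]])
a=cv2.resize(s['image'],None,fx=4,fy=4,interpolation=2); c=np.int32(proj(s,[(600,40,30)])[0]*4)
t=manip.snapshot('scene'); b=cv2.resize(t['image'],None,fx=4,fy=4,interpolation=2); d=np.int32(proj(t,[(600,40,30)])[0]*4)
cv2.imwrite('pics/i.png',np.hstack([a[c[1]-200:c[1]+200,c[0]-200:c[0]+200],b[d[1]-200:d[1]+200,d[0]-200:d[0]+200]]))"
```

```text
now [ 490.7 -116.2  167.7] stopframe [-1.22479e+02 -2.21476e+02 -6.00000e-03] open 0.246 F [-0.5  0.2 -0.9] t 16.425
shares [ 0.1047 -0.2568  0.3194 -0.0018]
mould [ 6.0214e+02  3.5100e+01 -1.7000e-01] 0.052 rel [-3.5403e+01 -5.4938e+01 -2.1000e-02]
stop [ 6.43713e+02  8.41900e+01 -1.62000e-01] [-3.3126e+01 -5.5145e+01 -1.2000e-02]
round_mould [[325.4, 282.3, 331.1, 298.8]]
cup [[143.0, 233.8, 168.8, 268.4]]
bowl [[129.8, 181.0, 168.9, 223.7]]
```

View pics/i.png

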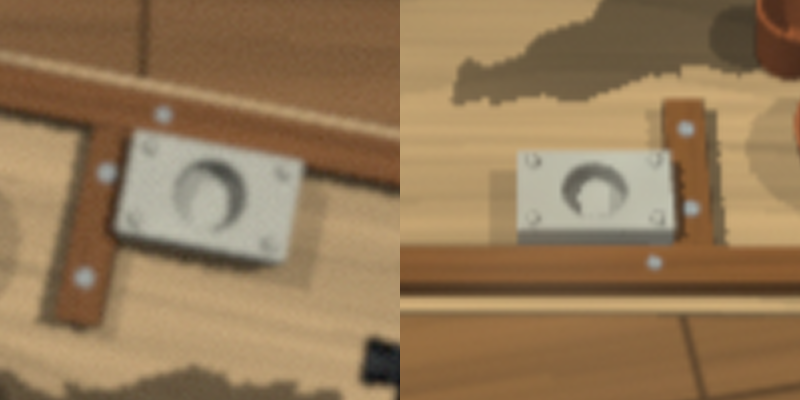

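The refitted stop and mould now agree: (-33.1, -55.1) mm, -0.012 rad, and both contacts look flush. The gripper is clear, so I'm handing in.

```bash
python3 -c "
from station import manip
print(manip.hand_in())"
```

```text
the job is handed in; nothing more can be done
None
```

I pushed the grey-white mould into the inner corner and handed the job in at about 16.5 s; no verdict was reported. It took three pushes: square onto the batten (about 16 N), along it to the stop (about 15 N), and once more onto the batten (about 12 N). At each press it stopped moving as the force rose.

- **Final fit:** in the stop frame the mould centre is at (-33.1, -55.1) mm, turned -0.012 rad, against a target of (-33, -55). Both contacts look flush in the two camera views.
- **Checks that disagreed:** measured against the first estimate of the stop, the same fit gives x = -35.4 mm, still within the limits. After the second push the mould read as far as -37.6 mm, just outside them, which is why I pressed again. The stop estimate itself varied by about 2 mm between fits.
- **Other objects:** the cup and bowl outlines moved only 1–4 px in the top view, about what the detector varies by, and nothing came near them. The round mould was partly hidden by the arm in the last top view, so I couldn't measure it. The gripper never worked near it.
- **Gripper:** it finished clear of everything, about 168 mm up, with the force reading near zero.

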